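# Refit the water filter's hatch cover and lock its quarter-turn stud

## Robot

A 6-joint arm with a two-finger parallel gripper is mounted at the origin on the work surface; the furniture and walls round the work are solid. World frame = base frame: x ahead of the robot, y to its left, z up, the work surface at z = 0. Lengths are in m, angles in rad, forces in N, time in s.
With the tool pointing down it reaches from about 0.3 to 0.825 m from the base axis. Payload 5.4 kg.
Tool frame: the origin (TCP) lies at the very end of the fingers, on their centre line; the grasp point (between the pads) lies 19 mm behind it; z points along the fingers, x is the direction in which the jaws open and shut, and the axes are right-handed (so a half turn about z gives the same grasp; the last joint's range is limited). The gripper opens to 92 mm and grips with 3 to 60 N. Pads are 20 mm wide; open, the fingers measure 128 mm over their backs; the gripper's body (75 mm by 189 mm) begins 69 mm behind the grasp point.
Start: joints at [-1.529, 0.158, 1.597, -0, 1.386, -0.21], TCP at [0.143, -0.557, 0.215] pointing down, gripper open.
Joint ranges: [-2.91, 2.91], [-0.94, 2.29], [0.18, 2.7], [-1.29, 4.43], [0.17, 2.64], [-3, 3]. Speed limits (rad/s): [2.57, 2.57, 3.14, 3.14, 3.14, 3.14].

## Interface

Orientations are given as a rotation vector (axis times angle).
In Python, from workcell import bot gives the robot as it stands. Calls block until the motion is done:
- bot.goto(position, orientation): joint-space move of the TCP to a pose.
- bot.line_to(position, rot=None, max_speed=0.15): straight line of the TCP; rot=None keeps the orientation; max_speed is the mean speed in m/s.
- bot.set_joints(angles): joint-space move.
- bot.set_gripper(opening, newtons=None): opening from 0.0 (shut) to 1.0 (fully open); newtons is the grip in N (None keeps the last); returns when the fingers have stopped.
- bot.hold(seconds).
- bot.inverse_kinematics(position, orientation): joint angles nearest the present ones, or None.
- bot.read_camera(name): name is "scene" or "top"; returns a dict with "pixels" (480x640x3 uint8, blue, green, red), "fx", "fy", "cx", "cy" (pixels), "R" (3x3) and "t" (3): a world point X has camera coordinates R X + t. Camera axes: x right, y down, z forward; pixel columns grow to the right and rows downward; lengths in m; the calibration is good to about 2 mm. A picture is of the moment at which its call begins. There is no depth.
A pose or a line that the arm cannot do raises bot.MotionError and nothing moves.
- bot.job_done(): hands the job in, once; it reports no verdict.
Readings, each from a call of its own:
- bot.current_clock(): time.
- bot.current_joints(): joint angles.
- bot.current_joint_vel(): joint speeds.
- bot.current_effort(): joint torques, N m.
- bot.current_ee_pos(): TCP position.
- bot.current_tool_rot(): TCP orientation.
- bot.current_contact_force(): force on the tool from outside, world axes, zero at the start.
- bot.current_ft_torque(): the same for the moment, N m.
- bot.current_opening(): opening from 0.0 (shut) to 1.0 (fully open).
Only numpy, scipy, OpenCV 4.12 (cv2) and the standard library are available. Lean on these libraries where they do the work, as an engineer would, in place of code of your own. Each camera call takes 0.05 s, during which the arm holds its last target.

## Task

The hatch of the white worktop water filter is open. Set its loose cover back into the opening so that it sits flat on the housing, push the cover's sprung stud in by feel until it bottoms firmly, keep it pressed and turn it a quarter turn clockwise (seen from above) so that it locks when you let it go. Press gently, with no more than about 3.5 kg (35 N), and leave the mug, the salt shaker, the bowl and the tumbler where they stand.

Things in the scene. Friction and masses are not known exactly. Their poses are not given: they have to be found in the camera images.
- unit: fixed white water filter housing, a box 160 (x) x 210 (y) x 85 mm (z) with a short steel spout on its -x side; it may stand left or right of the robot's middle. Origin under its centre, z up.
- hatch (a point): centre of the open hatch at the level of the housing's top face, axes as the housing's. The opening is 69 (x) by 99 mm (y). Below, in its middle, is a steel receptacle with a slot 11 x 30 mm (long side along y) for the stud's cross-pin; how deep it sits is unknown and differs by up to 20 mm from run to run.
- cover: loose aluminium cover, about 0.37 kg with its stud: plate 90 (x) x 120 (y) x 5 mm over a grey skirt 66 x 96 mm, 12 mm high, that enters the hatch with 1.5 mm play each side. Starts on the worktop on its skirt, stud up. Origin at the centre of the skirt's lower edge, z up. A half turn about z makes no difference.
- cover_plate (a point): point on the cover's axis at the level of the plate's underside (12 mm above the cover's origin); it coincides with hatch when the cover is seated.
- stud_wing (a point): centre of the black wing on the captive stud in the middle of the cover: an upright bar 12 (x) x 44 (y) x 38 mm (z) on a round flange 44 mm across whose top is 19 mm below this point. 78 mm over the worktop at the start. Axes turn with the stud, z up. The cover can be lifted by this wing.
- stud_push (a joint): how far the stud is pushed in, m; 0 = out (start), limit 0.037. A spring (4 N plus 0.2 N/mm) pushes it out. Its 24 mm cross-pin, along the wing, drops through the receptacle's slot and bottoms on a stiff rubber pad (16 N/mm, 3 mm) at 0.0103 to 0.0303, hidden. It can turn to lock only while pressed on the pad with 5 N or more on top of the spring; higher, the slot blocks it. Let go when locked, it springs back about 2 mm.
- stud_turn (a joint): turn of the stud in the cover, rad; 0 = unlocked, wing along the cover's long side (y); grows clockwise seen from above, stop at 1.62. Friction 0.04 N m. Let go at 1.4 or more, it springs up into a notch that holds it at 1.36 or more.
- mug: patterned mug, 92 mm across and 93 mm high, bystander; origin under its centre.
- shaker: salt shaker, 44 mm across, 90 mm high, bystander; origin under its centre.
- bowl: dark bowl, 142 mm across, 66 mm high, bystander; origin under its centre.
- tumbler: glass tumbler, 71 mm across, 88 mm high, bystander; origin under its centre.
Things that resemble listed ones, but are neither listed nor needed, are in the scene too. Leave any purple or red look-alike of the cover alone.

How it is judged:
By the outcome, as a careful person would: the job done as asked, in the order asked, and still so for the second after the job is handed in, with the robot touching nothing.
It also fails if it takes over 48 s, if anything falls off the work surface, if the arm or the gripper's body presses on something with over 40 N, if the wrist force passes 120 N, or if a joint passes its speed limit or range.

## Working session

There is one attempt and no reset: what is moved stays moved. The work goes in short steps, each a Python script; the robot and the scene stay as the last script left them, time stands still between calls to the robot, and variables do not carry over. Pictures are saved under pics/ and viewed, and the job is handed in when it is done.

```bash
ls; mkdir -p pics
python3 - <<'E'
from workcell import bot
import cv2
for n in("scene","top"):
    c=bot.read_camera(n); cv2.imwrite(f"pics/{n}0.png",c["pixels"]); print(n,c["fx"],c["cx"],c["cy"],c["R"],c["t"])
print(bot.current_clock(),bot.current_tool_rot())
E
```

```text
pics
scene 545.7089343242277 313.5339720689969 243.5875085137664 [[-0.77501408 -0.63183263 -0.0118618 ]
 [-0.31095468  0.39762737 -0.86324948]
 [ 0.55014576 -0.66534202 -0.50463813]] [0.36723924 0.22295525 1.08320588]
top 606.0457693591379 320.7000692924531 235.66196509629705 [[ 5.41752157e-02 -9.98531299e-01 -5.39437035e-04]
 [-8.97434621e-01 -4.84533461e-02 -4.38478476e-01]
 [ 4.37808345e-01  2.42387755e-02 -8.98741528e-01]] [-0.05498243  0.49151711  1.59932716]
0.1 [-2.48178089e+00  1.92419011e+00  1.61815557e-03]
```

View pics/scene0.png

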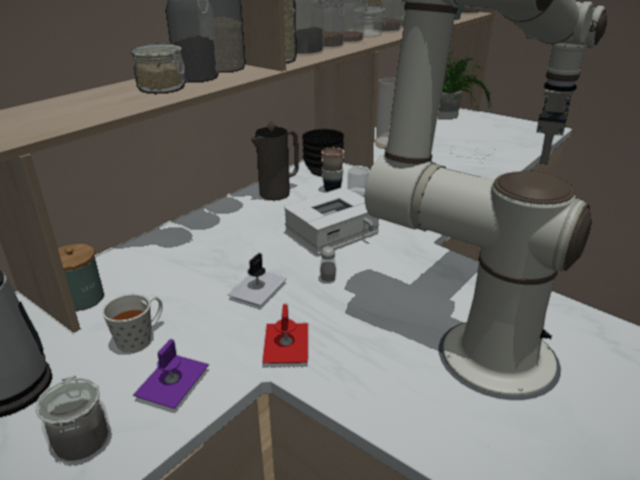

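View pics/top0.png

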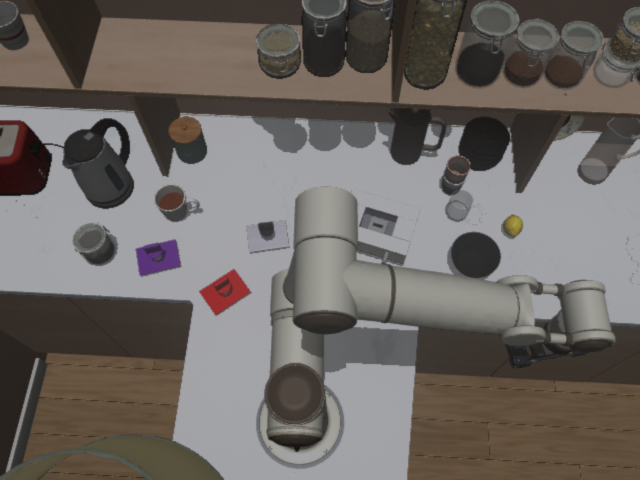

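The candidates for the cover are the silver plate with the black wing (scene 258,287; top 267,236), the purple one (scene 172,378; top 158,257) and the red one (scene 286,342; top 225,292). By the description (aluminium plate, black wing) I choose the silver one and check it in a close crop. In the top view the arm partly hides the housing at about (385,225).

```bash
cat > h.py <<'E'
import numpy as np, cv2, sys
def ray(c,u,v):
    d=np.array([(u-c["cx"])/c["fx"],(v-c["cy"])/c["fy"],1.]); R=c["R"]
    return -R.T@c["t"], R.T@d
def onz(c,u,v,z):
    o,d=ray(c,u,v); return o+d*(z-o[2])/d[2]
def proj(c,X):
    p=c["R"]@np.asarray(X,float)+c["t"]; return np.array([c["fx"]*p[0]/p[2]+c["cx"],c["fy"]*p[1]/p[2]+c["cy"]])
def crop(c,name,u0,v0,u1,v1,k):
    im=c["pixels"][v0:v1,u0:u1]; cv2.imwrite(name,cv2.resize(im,None,fx=k,fy=k,interpolation=cv2.INTER_CUBIC))
E
python3 - <<'E'
from workcell import bot
from h import *
s=bot.read_camera("scene");t=bot.read_camera("top")
a=cv2.resize(s["pixels"][235:315,220:350],None,fx=6,fy=6,interpolation=2)[:, :780]
crop(s,"pics/cs.png",220,235,350,315,6); crop(t,"pics/ct.png",235,205,305,265,9)
crop(s,"pics/us.png",270,140,390,260,5)
crop(t,"pics/ut.png",340,150,500,280,5)
for n,c,u,v,z in(("cover s",s,258,287,.012),("cover t",t,267,236,.012),("unit s",s,333,208,.085),("unit t",t,378,222,.085),("mug",t,172,205,.05),("shaker s",s,328,280,0),("bowl t",t,476,255,.03),("tumb t",t,458,215,.0)): print(n,onz(c,u,v,z).round(3))
E
```

```text
cover s [0.531 0.136 0.012]
cover t [0.533 0.136 0.012]
unit s [ 0.554 -0.183  0.085]
unit t [ 0.561 -0.192  0.085]
mug [0.603 0.427 0.05 ]
shaker s [ 0.431 -0.002  0.   ]
bowl t [ 0.496 -0.484  0.03 ]
tumb t [ 0.643 -0.444  0.   ]
```

View pics/cs.png

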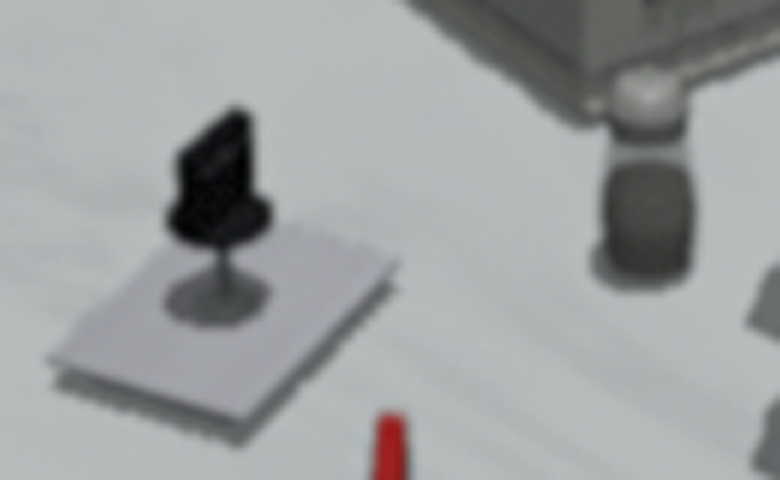

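View pics/ct.png

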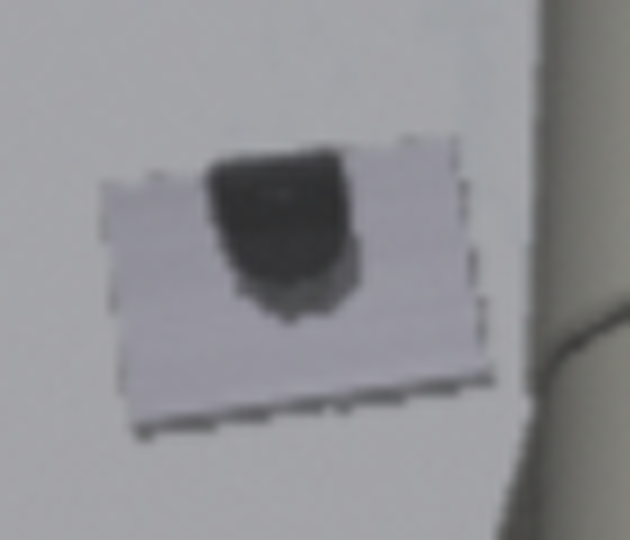

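View pics/us.png

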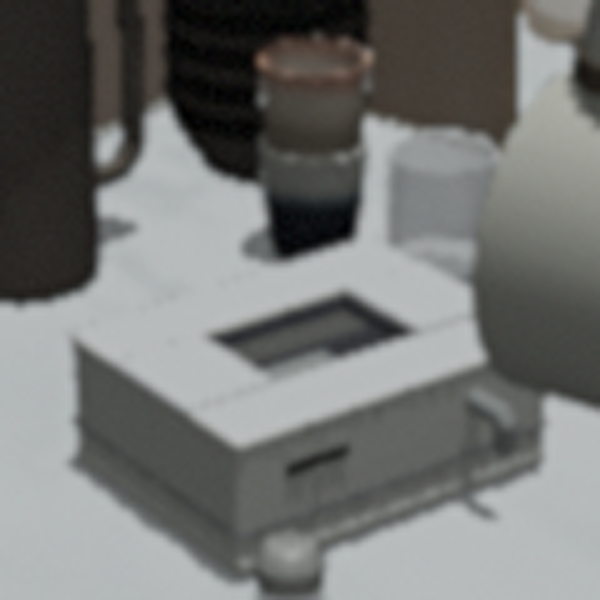

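View pics/ut.png

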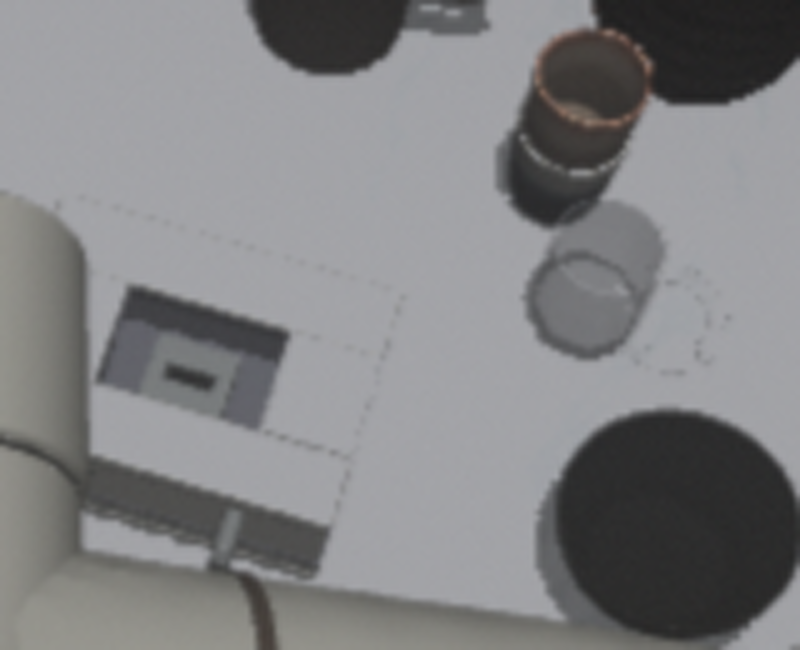

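The crops show the silver cover with its wing and flange black, so the choice stands. The hatch is fully visible in both views (top about 360–398, 207–236; scene about 312–352, 198–214). Next I measure with masks.

```bash
cat > meas.py <<'E'
from h import *
def fitquad(mask):
    cs,_=cv2.findContours(mask,cv2.RETR_EXTERNAL,cv2.CHAIN_APPROX_NONE); c=max(cs,key=cv2.contourArea)
    return c
E
python3 - <<'E'
from workcell import bot
from h import *
s=bot.read_camera("scene");t=bot.read_camera("top")
def rect(P):
    P=np.array(P); c=P.mean(0); e=[np.linalg.norm(P[(i+1)%4,:2]-P[i,:2]).round(4) for i in range(4)]
    yaw=[np.degrees(np.arctan2(*(P[(i+1)%4]-P[i])[[1,0]])).round(1) for i in range(4)]
    return c.round(4),e,yaw
def pts(c,Q,k,u0,v0,z): return [onz(c,(x+.5)/k-.5+u0,(y+.5)/k-.5+v0,z) for x,y in Q]
print("hatch top",rect(pts(t,[(128,286),(289,330),(262,430),(97,383)],5,340,150,.085)))
print("hatch scene",[p.round(4) for p in pts(s,[(213,335),(347,293),(413,331),(280,378)],5,270,140,.085)],rect(pts(s,[(213,335),(347,293),(413,331),(280,378)],5,270,140,.085)))
print("cover top",rect(pts(t,[(103,183),(455,137),(488,375),(130,420)],9,235,205,.017)))
print("cover scene",rect(pts(s,[(47,360),(243,418),(400,262),(215,205)],6,220,235,.017)))
# housing top corners scene
P=pts(s,[(76,338),(238,447)],5,270,140,.085); print("housing edge",[p.round(4) for p in P])
P=pts(t,[(404,295),(326,527),(60,203)],5,340,150,.085); print("housing top cam",[p.round(4) for p in P])
# plate mask via tint in top
im=t["pixels"].astype(int); d=im[...,0]-im[...,1]; m=((d>5)*255).astype(np.uint8)[215:262,240:296]
cs,_=cv2.findContours(m,0,1); c=max(cs,key=cv2.contourArea); print(cv2.contourArea(c),cv2.minAreaRect(c))
cv2.imwrite("pics/m.png",cv2.resize(m,None,fx=8,fy=8,interpolation=0))
# wing dark
for n,cc,b in(("t",t,(250,212,285,250)),("s",s,(240,245,275,285))):
    g=cc["pixels"][b[1]:b[3],b[0]:b[2]].max(2); m=((g<70)*255).astype(np.uint8)
    ys,xs=np.nonzero(m); print(n,xs.min()+b[0],xs.max()+b[0],ys.min()+b[1],ys.max()+b[1],xs.mean()+b[0],ys.mean()+b[1])
# candidates: project wing point
for X in([.533,.136,.078],): print(proj(t,X),proj(s,X))
E
```

```text
hatch top (array([ 0.5643, -0.1927,  0.085 ]), [np.float64(0.0978), np.float64(0.0679), np.float64(0.0989), np.float64(0.0672)], [np.float64(-104.4), np.float64(166.7), np.float64(75.2), np.float64(-14.3)])
hatch scene [array([ 0.604 , -0.1555,  0.085 ]), array([ 0.5782, -0.2418,  0.085 ]), array([ 0.5215, -0.2257,  0.085 ]), array([ 0.5441, -0.1379,  0.085 ])] (array([ 0.5619, -0.1902,  0.085 ]), [np.float64(0.0901), np.float64(0.059), np.float64(0.0906), np.float64(0.0623)], [np.float64(-106.6), np.float64(164.1), np.float64(75.5), np.float64(-16.4)])
cover top (array([0.533 , 0.1347, 0.017 ]), [np.float64(0.1193), np.float64(0.0897), np.float64(0.1188), np.float64(0.0887)], [np.float64(-78.5), np.float64(-168.4), np.float64(101.0), np.float64(11.9)])
cover scene (array([0.5292, 0.1386, 0.017 ]), [np.float64(0.0866), np.float64(0.1155), np.float64(0.0886), np.float64(0.1201)], [np.float64(-166.8), np.float64(-78.5), np.float64(10.2), np.float64(102.4)])
housing edge [array([ 0.6602, -0.1072,  0.085 ]), array([ 0.5144, -0.0658,  0.085 ])]
housing top cam [array([ 0.6119, -0.3157,  0.085 ]), array([ 0.4596, -0.2689,  0.085 ]), array([ 0.6635, -0.1116,  0.085 ])]
781.0 ((27.43999671936035, 20.580001831054688), (27.011478424072266, 41.15361785888672), 81.8698959350586)
t 259 272 223 236 265.9329268292683 228.9451219512195
s 248 264 254 284 256.1691729323308 266.8721804511278
[265.11923351 226.18743876] [255.44381681 262.83168769]
```

View pics/m.png

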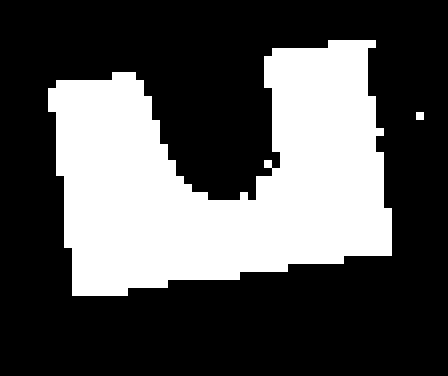

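```bash
cat >> h.py <<'E'
from scipy.spatial.transform import Rotation as Ro
def down(deg):
    a=np.radians(deg); x=np.array([np.cos(a),np.sin(a),0]); z=np.array([0,0,-1.]); y=np.cross(z,x)
    return Ro.from_matrix(np.c_[x,y,z]).as_rotvec()
E
python3 - <<'E'
from workcell import bot
from h import *
x=Ro.from_rotvec(bot.current_tool_rot()).as_matrix()[:,0]; print("yaw",np.degrees(np.arctan2(x[1],x[0])))
for k in(0,180):
  for p,a in(((.532,.136,.15),11.3),((.532,.136,.063),11.3),((.564,-.192,.25),-14.7),((.564,-.192,.11),-14.7),((.564,-.192,.11),-14.7-92)):
    j=bot.inverse_kinematics(p,down(a+k)); print(k,p,None if j is None else np.round(j,2))
s=bot.read_camera("scene");t=bot.read_camera("top")
print("pitcher",onz(s,274,192,0),onz(t,407,160,0)); print("cup",onz(s,332,188,0))
print(bot.current_contact_force(),bot.current_clock())
E
```

```text
yaw -75.57527028373705
0 (0.532, 0.136, 0.15) [ 0.03  0.15  1.74 -0.    1.25 -0.17]
0 (0.532, 0.136, 0.063) [ 0.03  0.26  1.8  -0.    1.08 -0.17]
0 (0.564, -0.192, 0.25) [-0.53  0.19  1.49 -0.    1.46 -0.27]
0 (0.564, -0.192, 0.11) [-0.53  0.31  1.63 -0.    1.2  -0.27]
0 (0.564, -0.192, 0.11) [-0.53  0.31  1.63 -0.    1.2   1.33]
180 (0.532, 0.136, 0.15) [ 0.03  0.15  1.74 -0.    1.25  2.97]
180 (0.532, 0.136, 0.063) [ 0.03  0.26  1.8  -0.    1.08  2.97]
180 (0.564, -0.192, 0.25) [-0.53  0.19  1.49  0.    1.46  2.87]
180 (0.564, -0.192, 0.11) [-0.53  0.31  1.63  0.    1.2   2.87]
180 (0.564, -0.192, 0.11) [-0.53  0.31  1.63 -0.    1.2  -1.81]
pitcher [ 0.87747181 -0.29317492  0.        ] [ 0.83570576 -0.28897704  0.        ]
cup [ 7.48314403e-01 -4.32121997e-01  1.11022302e-16]
[ 0.12934813 -0.21922603  0.33052487] 0.4
```

Run:
```python
from workcell import bot
from h import *
bot.goto((.532,.136,.16),down(11.3)); print(bot.current_clock())
s=bot.read_camera("scene");t=bot.read_camera("top")
crop(s,"pics/s1.png",200,180,360,300,5); crop(t,"pics/t1.png",230,150,430,270,4)
cv2.imwrite("pics/t1f.png",t["pixels"])
print(bot.current_ee_pos(),bot.current_contact_force())
```

```text
3.2083
[0.53223764 0.13541535 0.16006121] [-0.11074058  0.37243716  0.85503296]
```

View pics/s1.png

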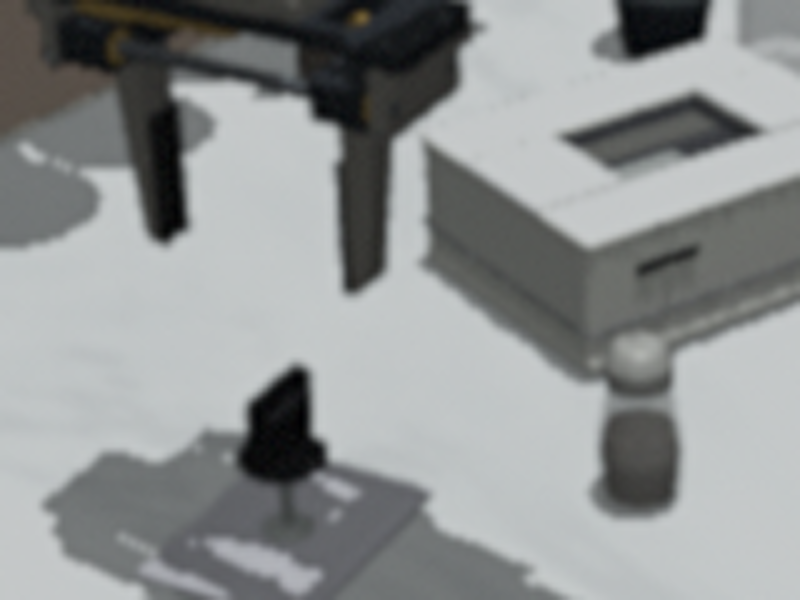

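View pics/t1.png

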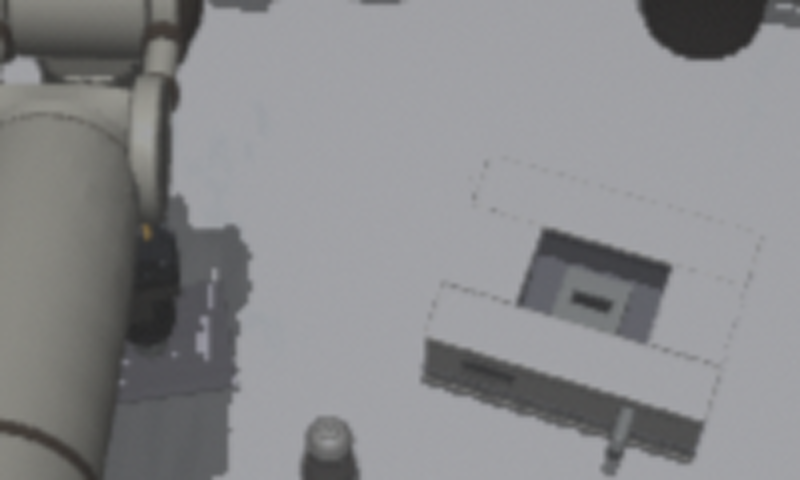

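The wing (scene crop 275,420) lies midway between the open fingers, and the housing is now unobstructed in the top view. I grasp, lift and check the hatch yaw in the same step.

Run:
```python
from workcell import bot
from h import *
bot.set_gripper(.55)
bot.line_to((.532,.136,.064),max_speed=.08); print(bot.current_contact_force())
bot.set_gripper(0,40); print("open",bot.current_opening()*92,bot.current_contact_force(),bot.current_ft_torque())
bot.line_to((.532,.136,.15),max_speed=.08); print("lift",bot.current_contact_force(),bot.current_opening()*92,bot.current_clock())
t=bot.read_camera("top")
def P(Q,z=.085): return np.array([onz(t,(x+.5)/4-.5+230,(y+.5)/4-.5+150,z) for x,y in Q])
h=P([(486,158),(763,238),(700,420),(427,338)]); print(h.round(4),h.mean(0))
for i in range(4): d=h[(i+1)%4]-h[i]; print(np.linalg.norm(d),np.degrees(np.arctan2(d[1],d[0])))
o=P([(543,229),(672,266),(650,344),(517,305)]); print(o.round(4),o.mean(0))
for i in range(4): d=o[(i+1)%4]-o[i]; print(np.linalg.norm(d),np.degrees(np.arctan2(d[1],d[0])))
```

```text
[ 0.11345035 -0.44095013 -0.07390631]
open 11.841089887728073 [-0.71739045 -0.60111063  1.13971336] [-0.10709127  0.15716488 -0.00316041]
lift [-0.12433425  0.83086838 -2.4067907 ] 11.771598706888302 7.3
[[ 0.6672 -0.11    0.085 ]
 [ 0.6102 -0.3156  0.085 ]
 [ 0.4607 -0.2684  0.085 ]
 [ 0.515  -0.0724  0.085 ]] [ 0.56327354 -0.19160412  0.085     ]
0.213314652760379 -105.50046688965138
0.1566963106422512 162.47036214162372
0.20335220103380766 74.52461807661153
0.15674924562609016 -13.886782230528938
[[ 0.609  -0.1539  0.085 ]
 [ 0.5833 -0.2487  0.085 ]
 [ 0.5189 -0.2329  0.085 ]
 [ 0.5452 -0.1365  0.085 ]] [ 0.56406575 -0.19298843  0.085     ]
0.09827262255565843 -105.18347886593422
0.06633366929677834 166.1352757530812
0.09992895748657299 74.73096210754879
0.06616700382424066 -15.295687556622644
```

Run:
```python
from workcell import bot
from h import *
bot.goto((.55,-.03,.2),down(-5)); bot.goto((.564,-.1925,.172),down(-15.2)); print(bot.current_clock(),bot.current_ee_pos(),bot.current_contact_force())
s=bot.read_camera("scene");t=bot.read_camera("top")
crop(s,"pics/s2.png",280,130,400,230,6); crop(t,"pics/t2.png",320,150,450,250,6)
```

```text
8.7833 [ 0.56393754 -0.1911718   0.17122064] [-0.1839248  -0.34877232 -3.46746793]
```

View pics/s2.png

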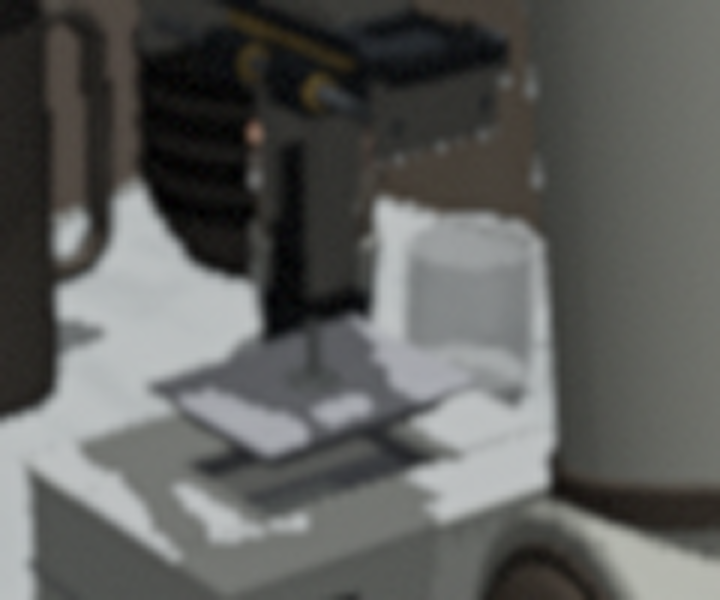

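View pics/t2.png

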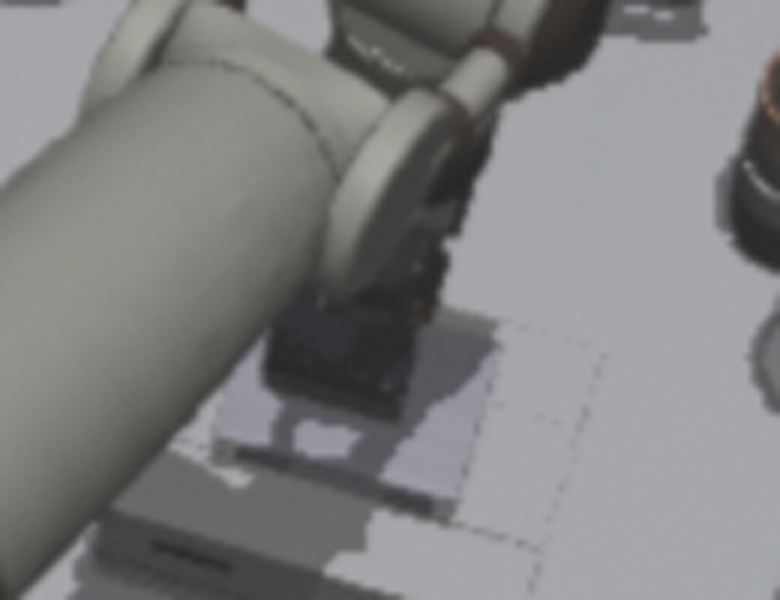

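Run:
```python
from workcell import bot
from h import *
print(bot.current_ee_pos())
s=bot.read_camera("scene");t=bot.read_camera("top")
def P(c,Q,k,u0,v0,z): return np.array([onz(c,(x+.5)/k-.5+u0,(y+.5)/k-.5+v0,z) for x,y in Q])
a=P(t,[(213,442),(455,507),(498,325)],6,320,150,.125); b=P(s,[(152,386),(266,455),(475,378)],6,280,130,.125)
for n,q in(("top",a),("scene",b)):
    print(n,q.round(4),"centre",((q[0]+q[2])/2).round(4))
    for i in(0,1): d=q[i+1]-q[i]; print(np.linalg.norm(d),np.degrees(np.arctan2(d[1],d[0])))
# expected corners at hatch centre, yaw -15.2
a=np.radians(-15.2);ex=np.array([np.cos(a),np.sin(a),0]);ey=np.array([-np.sin(a),np.cos(a),0])
C=np.array([.564,-.1925,.125])
for sx,sy in((-1,1),(-1,-1),(1,-1),(1,1)):
    X=C+ex*.045*sx+ey*.06*sy; print(sx,sy,((proj(t,X)-[320,150]+.5)*6-.5).round(),((proj(s,X)-[280,130]+.5)*6-.5).round())
```

```text
[ 0.56430219 -0.19064389  0.17191222]
top [[ 0.5325 -0.1238  0.125 ]
 [ 0.5044 -0.2379  0.125 ]
 [ 0.6029 -0.2585  0.125 ]] centre [ 0.5677 -0.1911  0.125 ]
0.11751413802888767 -103.82705412410603
0.10066516348154472 -11.797029571685004
scene [[ 0.6158 -0.1402  0.125 ]
 [ 0.5332 -0.1171  0.125 ]
 [ 0.5075 -0.2345  0.125 ]] centre [ 0.5617 -0.1874  0.125 ]
0.08573357866371499 164.37891859139225
0.12021193699712461 -102.34538410748962
-1 1 [211. 435.] [269. 448.]
-1 -1 [456. 506.] [485. 376.]
1 -1 [506. 346.] [361. 311.]
1 1 [265. 277.] [148. 377.]
```

Run:
```python
from workcell import bot
from h import *
bot.line_to((.564,-.1925,.155),rot=down(-15),max_speed=.08)
print("ref",np.mean([bot.current_contact_force() for _ in range(5)],0))
z=.155
while z>.1362:
    z-=.0015 if z<.153 else .002
    bot.line_to((.564,-.1925,z),max_speed=.05)
    f=np.mean([bot.current_contact_force() for _ in range(3)],0); print(round(z,4),f.round(2),bot.current_ft_torque().round(2))
    if f[2]>-1: break
print(bot.current_clock(),bot.current_ee_pos())
s=bot.read_camera("scene");t=bot.read_camera("top")
crop(s,"pics/s3.png",280,130,400,230,6); crop(t,"pics/t3.png",320,150,450,250,6)
```

```text
ref [ 0.85888382  0.10055104 -2.78436745]
0.153 [-0.18 -0.42 -3.79] [-0.02 -0.12  0.03]
0.151 [ 0.14 -0.74 -3.72] [-0.03 -0.06  0.02]
0.1495 [-0.64  0.17 -3.24] [-0.02 -0.02 -0.01]
0.148 [-0.48  1.74  0.58] [-0.06  0.04 -0.05]
10.35 [ 0.56427034 -0.19263296  0.14861322]
```

View pics/s3.png

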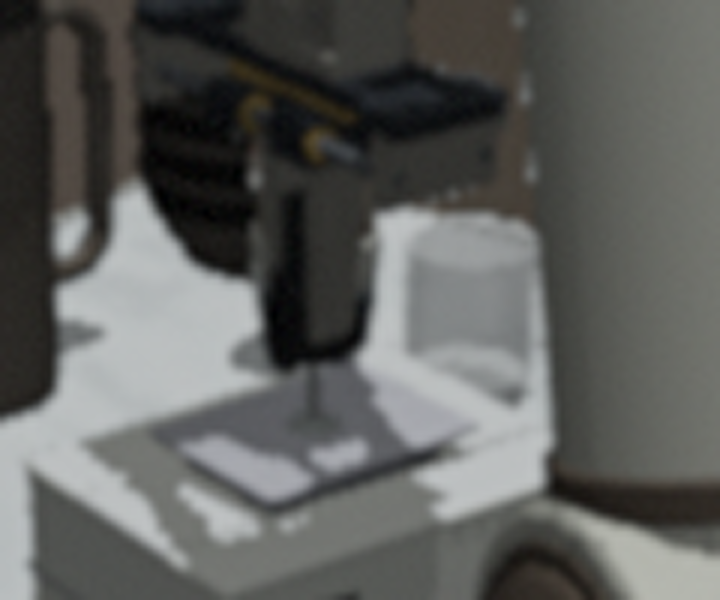

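View pics/t3.png

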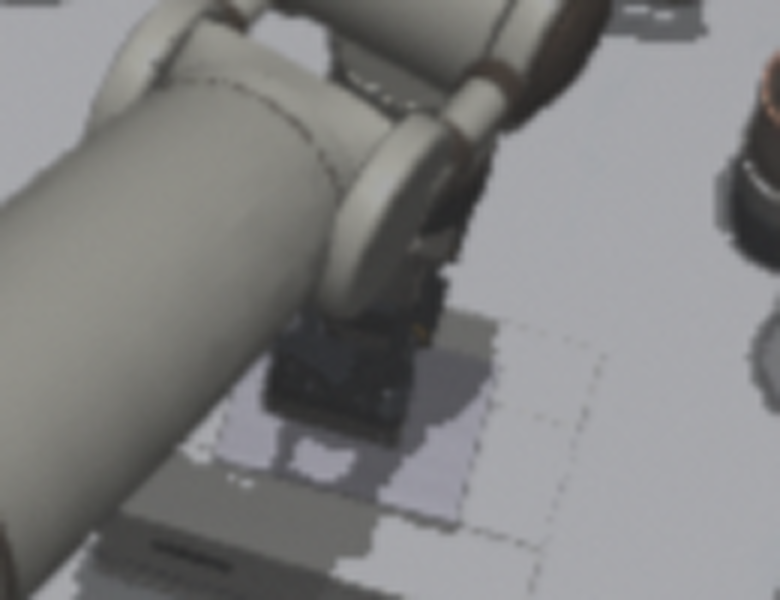

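Run:
```python
from workcell import bot
from h import *
s=bot.read_camera("scene");t=bot.read_camera("top")
def P(c,Q,k,u0,v0,z): return np.array([onz(c,(x+.5)/k-.5+u0,(y+.5)/k-.5+v0,z) for x,y in Q])
# tinted-plate/housing edges are soft: expected corners for cover exactly over hatch at plate top .102
a=np.radians(-15.2);ex=np.array([np.cos(a),np.sin(a),0]);ey=np.array([-np.sin(a),np.cos(a),0])
for C in([.564,-.1925,.102],[.562,-.190,.102]):
  for sx,sy in((-1,1),(-1,-1),(1,-1),(1,1)):
    X=np.array(C)+ex*.045*sx+ey*.06*sy; print(sx,sy,((proj(t,X)-[320,150]+.5)*6-.5).round(),((proj(s,X)-[280,130]+.5)*6-.5).round())
c1=t["pixels"].astype(int); m=(((c1[...,0]-c1[...,1])>4)*255).astype(np.uint8)[180:250,340:410]
cv2.imwrite("pics/m3.png",cv2.resize(m,None,fx=8,fy=8,interpolation=0))
cv2.imwrite("pics/s3b.png",cv2.resize(s["pixels"][175:225,295:370],None,fx=10,fy=10,interpolation=2))
```

```text
-1 1 [209. 457.] [269. 496.]
-1 -1 [451. 528.] [484. 423.]
1 -1 [500. 369.] [360. 356.]
1 1 [262. 301.] [149. 424.]
-1 1 [203. 460.] [269. 500.]
-1 -1 [446. 531.] [484. 426.]
1 -1 [495. 372.] [360. 359.]
1 1 [257. 304.] [149. 427.]
```

View pics/m3.png

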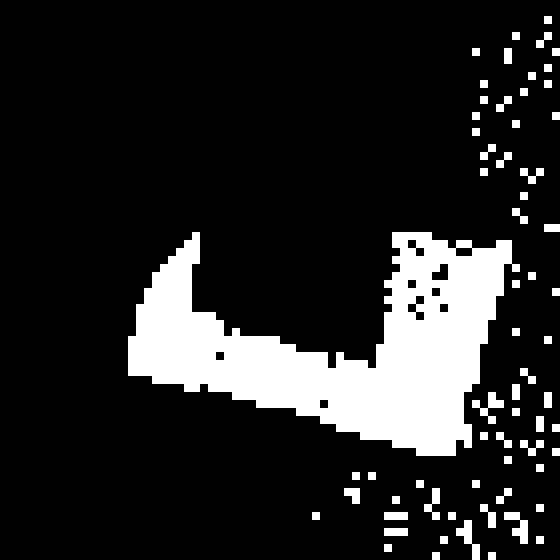

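View pics/s3b.png

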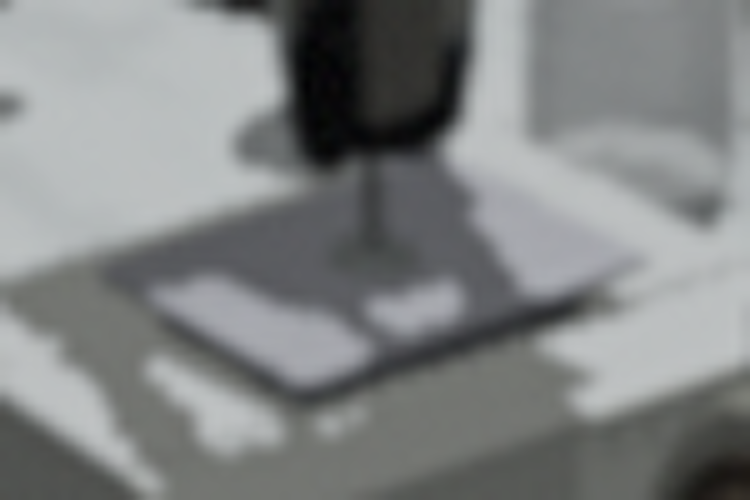

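```bash
cat > plate.py <<'E'
from h import *
def edges(t,z,u0=340,v0=180,near=(358,394),right=(213,234),thr=4):
    c=cv2.GaussianBlur(t["pixels"],(3,3),0).astype(int); m=(((c[...,0]-c[...,1])>thr)*255).astype(np.uint8)
    m[:v0]=0; m[:, :u0]=0; m[245:]=0; m[:,408:]=0
    n,l,st,_=cv2.connectedComponentsWithStats(m); k=1+np.argmax(st[1:,4]); m=(l==k)
    A=[onz(t,u,np.nonzero(m[:,u])[0].max()+.5,z)[:2] for u in range(*near)]
    B=[onz(t,np.nonzero(m[v])[0].max()+.5,v,z)[:2] for v in range(*right)]
    L=[cv2.fitLine(np.float32(q)*1000,cv2.DIST_HUBER,0,.01,.01).ravel() for q in(A,B)]
    (a,b,p,q),(c_,d,r,w)=[x.astype(float) for x in L]
    X=np.linalg.solve([[a,-c_],[b,-d]],[r-p,w-q]); K=np.array([p+a*X[0],q+b*X[0]])/1000
    return K,np.degrees(np.arctan2(b,a)),np.degrees(np.arctan2(d,c_))
E
python3 - <<'E'
from workcell import bot
from plate import *
t=bot.read_camera("top")
for thr in(3,4,5):
    K,a,b=edges(t,.102,thr=thr); 
    y=np.radians(a-(90 if a>0 else -90)); ex=np.array([np.cos(y),np.sin(y)]);ey=np.array([-np.sin(y),np.cos(y)])
    print(thr,K.round(4),a,b,"centre",(K+ex*.045+ey*.06).round(4))
print(bot.current_ee_pos(),np.degrees(np.arctan2(*Ro.from_rotvec(bot.current_tool_rot()).as_matrix()[[1,0],0])))
E
```

```text
3 [ 0.4443 -0.2751] 54.457430017723205 0.11337223729349426 centre [ 0.5158 -0.2524]
4 [ 0.5061 -0.2434] 75.18521199887533 -14.059140498701725 centre [ 0.565  -0.1969]
5 [ 0.5074 -0.2418] 75.17568506159914 -14.040353403797631 centre [ 0.5663 -0.1953]
[ 0.5642652  -0.1925862   0.14842172] -14.995831556959295
```

The cover has touched the rim: contact came at TCP z 0.148, where the skirt should meet it. The top view puts the cover about 2–3 mm too far toward -y, and the +y contact force agrees with that. The scene view disagrees, so I'll do a short guarded search, starting with +y.

Run:
```python
from workcell import bot
from h import *
a=np.radians(-15);ex=np.array([np.cos(a),np.sin(a)]);ey=np.array([-np.sin(a),np.cos(a)])
ok=None
for ox,oy in((0,2.2),(-1.8,2.2),(1.8,2.2),(0,3.8),(0,-2.2),(1.8,0),(-1.8,0),(1.8,-2.2),(-1.8,-2.2)):
    p=np.array([.564,-.1925])+(ex*ox+ey*oy)/1000
    bot.line_to((*p,.1505),rot=down(-15),max_speed=.08)
    bot.line_to((*p,.1465),max_speed=.06)
    F=[]
    for _ in range(4): F.append(bot.current_contact_force()); bot.hold(.02)
    f=np.mean(F,0); print(ox,oy,f.round(2),np.round(bot.current_ft_torque(),2),np.round(bot.current_ee_pos(),4),bot.current_clock())
    if f[2]<-1.8: ok=p; break
print(ok)
```

```text
0 2.2 [-1.96  0.84  3.48] [0.22 0.11 0.06] [ 0.5648 -0.1905  0.1472] 11.1667
-1.8 2.2 [-1.24 -0.32  3.45] [0.15 0.21 0.08] [ 0.5629 -0.19    0.147 ] 11.7333
1.8 2.2 [-1.63  0.84  3.57] [ 0.18  0.17 -0.05] [ 0.5665 -0.1909  0.1471] 12.3
0 3.8 [-2.45 -0.04  3.55] [0.36 0.37 0.06] [ 0.5649 -0.1888  0.1469] 12.8667
0 -2.2 [-1.76  0.54  3.44] [-0.23  0.42  0.05] [ 0.5636 -0.1949  0.1471] 13.4333
1.8 0 [-2.25  1.99  3.89] [ 0.33  0.26 -0.01] [ 0.5658 -0.1927  0.1469] 14.0
-1.8 0 [-0.21  0.37  3.73] [0.42 0.27 0.04] [ 0.5624 -0.1921  0.147 ] 14.5667
1.8 -2.2 [-1.21  0.46  4.23] [-0.01  0.32 -0.05] [ 0.5653 -0.1953  0.1472] 15.1333
-1.8 -2.2 [-2.13  1.22  4.29] [ 0.22  0.55 -0.07] [ 0.5616 -0.194   0.1468] 15.7
None
```

```bash
cat > hatch.py <<'E'
from workcell import bot
from h import *
t=bot.read_camera("top"); img=cv2.imread("pics/t1f.png"); g=cv2.cvtColor(img,cv2.COLOR_BGR2GRAY).astype(np.float32)
G=img.astype(np.float32).mean(2)
# approx corners from t1 crop
C=np.array([(543,229),(672,266),(650,344),(517,305)],float); C=(C+.5)/4-.5+[230,150]
cen=C.mean(0); L=[]
for i in range(4):
    A,B=C[i],C[(i+1)%4]; d=(B-A)/np.linalg.norm(B-A); n=np.array([d[1],-d[0]]); n*=np.sign(n@(A-cen))
    pts=[]
    for f in np.linspace(.15,.85,25):
        q=A+f*(B-A); r=np.arange(-3.5,3.51,.1)
        S=q+r[:,None]*n
        v=cv2.remap(G,S[:,0].astype(np.float32)[None],S[:,1].astype(np.float32)[None],cv2.INTER_LINEAR)[0]
        hi=v[-8:].mean(); lo=v[:15].mean() if i!=0 else v[:20].min()
        # strongest outward brightening
        gr=np.gradient(cv2.GaussianBlur(v[None],(0,0),3)[0]); w=np.clip(gr,0,None)**2; k=np.argmax(gr)
        sl=slice(max(0,k-8),k+9); x=(r[sl]*w[sl]).sum()/w[sl].sum(); pts.append(onz(t,*(q+x*n),.085)[:2]*1000)
    L.append(cv2.fitLine(np.float32(pts),cv2.DIST_HUBER,0,.01,.01).ravel().astype(float))
K=[]
for i in range(4):
    a,b,p,q=L[i-1]; c,d,r,w=L[i]; X=np.linalg.solve([[a,-c],[b,-d]],[r-p,w-q]); K.append((p+a*X[0],q+b*X[0]))
K=np.array(K); print(K.round(1),K.mean(0).round(2))
for i in range(4): d=K[(i+1)%4]-K[i]; print(np.linalg.norm(d).round(1),np.degrees(np.arctan2(d[1],d[0])).round(2))
E
python3 hatch.py
python3 - <<'E'
from workcell import bot
from h import *
s=bot.read_camera("scene");t=bot.read_camera("top")
cv2.imwrite("pics/s4.png",cv2.resize(s["pixels"][160:240,280:380],None,fx=8,fy=7.5,interpolation=2)); cv2.imwrite("pics/t4.png",cv2.resize(t["pixels"][185:250,335:435],None,fx=8,fy=8,interpolation=2))
E
```

```text
[[ 611.3 -153.9]
 [ 584.4 -248.6]
 [ 518.1 -230.5]
 [ 545.  -134.2]] [ 564.69 -191.79]
98.4 -105.9
68.7 164.74
100.0 74.41
69.2 -16.6
```

View pics/s4.png

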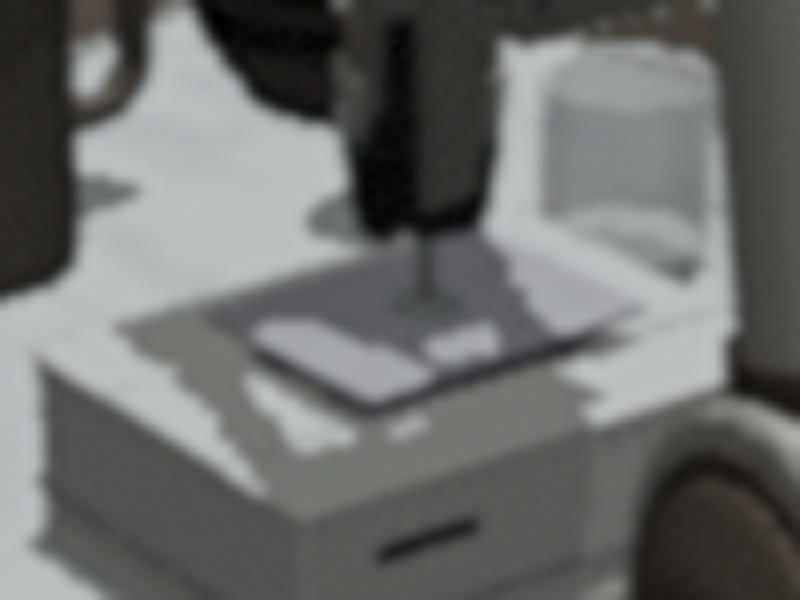

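View pics/t4.png

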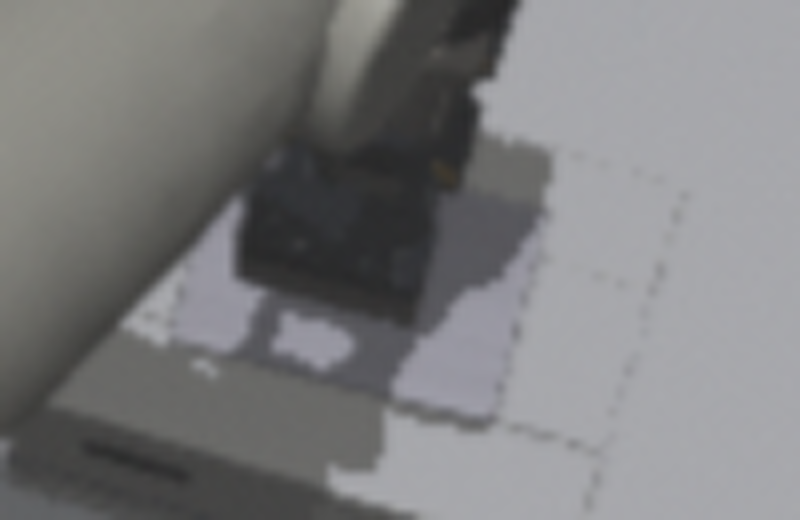

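The hatch's edges refit to a yaw of about -15.7° and a centre of (0.5647, -0.1918). The held plate sits about 0.5° more counter-clockwise than the tool, so yaw is the likely error. I'll search again at tool yaw -16.3°.

Run:
```python
from workcell import bot
from h import *
a=np.radians(-15.7);ex=np.array([np.cos(a),np.sin(a)]);ey=np.array([-np.sin(a),np.cos(a)])
ok=None
for ox,oy,yw in((0,0,-16.3),(0,-1.6,-16.3),(1.5,-.8,-16.3),(-1.5,-.8,-16.3),(0,1.6,-16.3)):
    p=np.array([.5645,-.1905])+(ex*ox+ey*oy)/1000
    bot.line_to((*p,.151),rot=down(yw),max_speed=.08)
    bot.line_to((*p,.1465),max_speed=.06)
    F=[];T=[]
    for _ in range(6): F.append(bot.current_contact_force());T.append(bot.current_ft_torque()); bot.hold(.01)
    f=np.mean(F,0); print(ox,oy,yw,f.round(2),np.mean(T,0).round(2),bot.current_clock())
    if f[2]<-1.8: ok=p; break
print(ok)
```

```text
0 0 -16.3 [-1.12  1.37  4.04] [ 0.12  0.08 -0.  ] 16.4
0 -1.6 -16.3 [-1.59  1.48  3.66] [-0.04  0.15 -0.03] 16.95
1.5 -0.8 -16.3 [-1.11  1.29  3.85] [0.06 0.13 0.  ] 17.5
-1.5 -0.8 -16.3 [-0.98 -0.04  3.72] [0.2  0.27 0.02] 18.05
0 1.6 -16.3 [-1.12  1.36  3.7 ] [ 0.2   0.15 -0.01] 18.6
None
```

Run:
```python
from workcell import bot
from h import *
bot.line_to((.5645,-.1910,.160),rot=down(-16.3),max_speed=.1); bot.hold(.1)
print(np.mean([bot.current_ft_torque() for _ in range(8)],0).round(3),np.mean([bot.current_contact_force() for _ in range(8)],0).round(2),bot.current_ee_pos(),bot.current_clock())
s=bot.read_camera("scene");t=bot.read_camera("top")
np.savez("f5.npz",s=s["pixels"],t=t["pixels"])
cv2.imwrite("pics/s5.png",cv2.resize(s["pixels"][160:235,285:375],None,fx=8.5,fy=8,interpolation=2)); cv2.imwrite("pics/t5.png",cv2.resize(t["pixels"][190:250,345:415],None,fx=10,fy=10,interpolation=2))
```

```text
[-0.009 -0.088  0.002] [-0.1  -0.61 -2.74] [ 0.56391816 -0.19075444  0.1590579 ] 18.9833
```

View pics/s5.png

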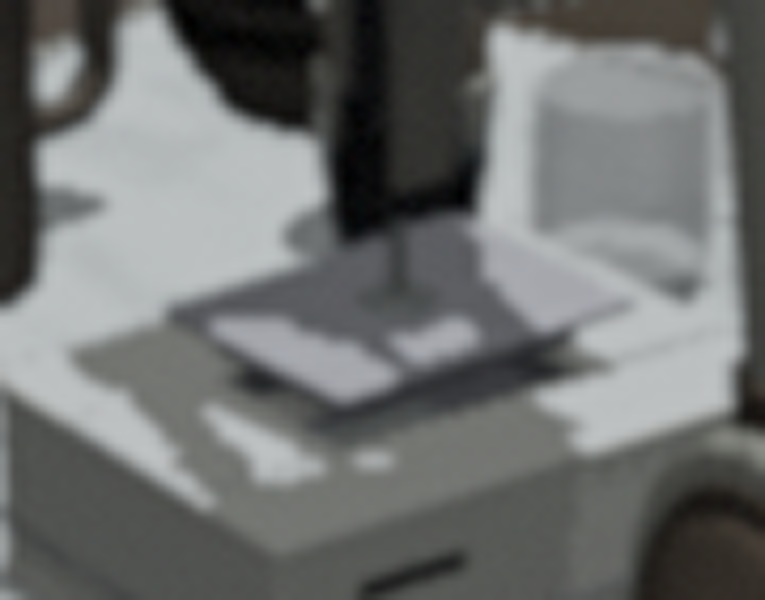

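View pics/t5.png

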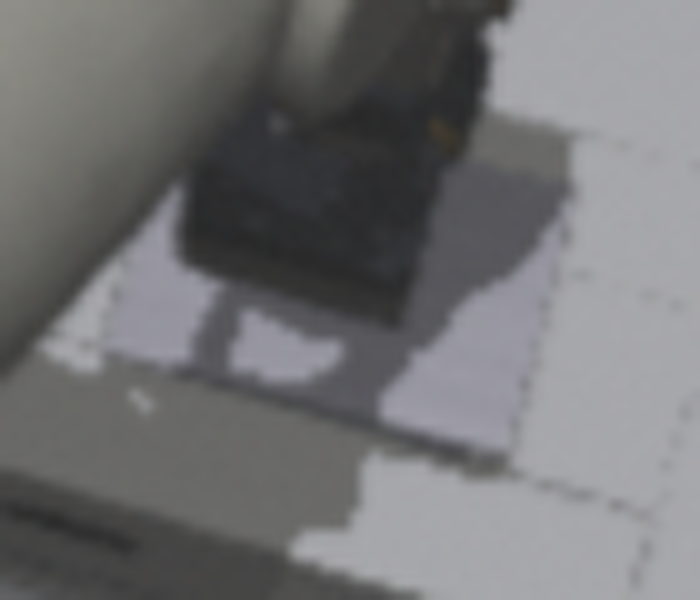

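Run:
```python
from workcell import bot
from h import *
s=bot.read_camera("scene");t=bot.read_camera("top")
def P(c,Q,kx,ky,u0,v0,z): return np.array([onz(c,(x+.5)/kx-.5+u0,(y+.5)/ky-.5+v0,z) for x,y in Q])
A=P(t,[(103,350),(510,452),(572,190)],10,10,345,190,.113)
B=P(s,[(170,308),(335,408),(635,300),(440,213)],8.5,8,285,160,.113)
def rep(q,l):
    d=q[1]-q[0]; print(l,np.linalg.norm(d[:2]).round(4),np.degrees(np.arctan2(d[1],d[0])).round(2))
rep(A[[0,1]],"top near long");rep(A[[1,2]],"top right short"); print("c",((A[0]+A[2])/2).round(4))
rep(B[[1,2]],"sc near long");rep(B[[0,1]],"sc left short");rep(B[[0,3]],"sc far long");rep(B[[3,2]],"sc right short"); print("c",B.mean(0).round(4))
# shaft foot on plate: scene (395,305) , top hidden
print(P(s,[(398,300)],8.5,8,285,160,.113))
# hatch references in scene from s1 crop (before): housing edges
H=P(s,[(425,140),(590,245)],5,5,200,180,.085); rep(H,"sc housing left short")
O=P(s,[(560,135),(697,92),(762,130),(620,175)],5,5,200,180,.085)
for i in range(4): rep(O[[i,(i+1)%4]],"sc open")
print(O.mean(0))
```

```text
top near long 0.1188 -102.73
top right short 0.0873 -11.83
c [ 0.5641 -0.1906  0.113 ]
sc near long 0.1231 -101.78
sc left short 0.0905 163.21
sc far long 0.1148 -100.46
sc right short 0.0928 168.48
c [ 0.5617 -0.1845  0.113 ]
[[ 0.56365308 -0.18792128  0.113     ]]
sc housing left short 0.1488 165.59
sc open 0.0922 -106.56
sc open 0.0587 163.67
sc open 0.0932 72.63
sc open 0.0574 -17.32
[ 0.56430086 -0.19025217  0.085     ]
```

In both views the plate stands near -12.5°, with the tool at -16.3° and the hatch at about -15.7°. So the cover is about 3.5° behind the stud, probably slipped at the rim. I'll correct yaw and centre in the air before trying again.

```bash
cat > srch.py <<'E'
from workcell import bot
from h import *
def search(c,yw,offs):
    a=np.radians(-15.7);ex=np.array([np.cos(a),np.sin(a)]);ey=np.array([-np.sin(a),np.cos(a)])
    for ox,oy in offs:
        p=np.array(c)+(ex*ox+ey*oy)/1000
        bot.line_to((*p,.151),rot=down(yw),max_speed=.08)
        bot.line_to((*p,.1468),max_speed=.06)
        F=[];T=[]
        for _ in range(6): F.append(bot.current_contact_force());T.append(bot.current_ft_torque()); bot.hold(.01)
        f=np.mean(F,0); print(ox,oy,yw,f.round(2),(np.mean(T,0)-[-.01,-.08,0]).round(2),bot.current_clock())
        if f[2]<-1.5: print("IN",p); return p
E
python3 - <<'E'
from srch import *
search((.565,-.1920),-19.2,((0,0),(0,1.5),(1.3,0),(0,-1.5),(-1.3,0)))
E
```

```text
0 0 -19.2 [-1.33  1.18  3.28] [0.08 0.23 0.02] 19.75
0 1.5 -19.2 [-0.42 -0.42 -3.88] [-0.25  0.11  0.02] 20.3
IN [ 0.5654059  -0.19055596]
```

It's in: the hanging weight is back at -3.9 N, 1.7 mm below the rim. Now I seat it and look.

Run:
```python
from srch import *
p=(.5654,-.1906)
for z in(.1445,.142,.1395,.1375,.136):
    bot.line_to((*p,z),max_speed=.06)
    f=np.mean([bot.current_contact_force() for _ in range(5)],0); print(z,f.round(2),bot.current_ee_pos().round(4))
    if f[2]>6: break
bot.set_gripper(0,60); print(bot.current_opening()*92,bot.current_contact_force().round(2),bot.current_clock())
s=bot.read_camera("scene");t=bot.read_camera("top")
cv2.imwrite("pics/s6.png",cv2.resize(s["pixels"][160:235,285:375],None,fx=8.5,fy=8,interpolation=2)); cv2.imwrite("pics/t6.png",cv2.resize(t["pixels"][190:250,345:415],None,fx=10,fy=10,interpolation=2))
```

```text
0.1445 [-0.58 -1.62 -3.41] [ 0.5652 -0.1906  0.1442]
0.142 [-0.11 -0.65 -3.6 ] [ 0.5653 -0.1906  0.1418]
0.1395 [ 0.41 -0.39 -3.75] [ 0.5653 -0.1906  0.1393]
0.1375 [ 0.32 -0.96 -3.27] [ 0.5654 -0.1906  0.1374]
0.136 [-2.71  0.6   3.1 ] [ 0.5656 -0.1907  0.137 ]
11.745760383378071 [-2.38  0.66  2.73] 21.7667
```

View pics/s6.png

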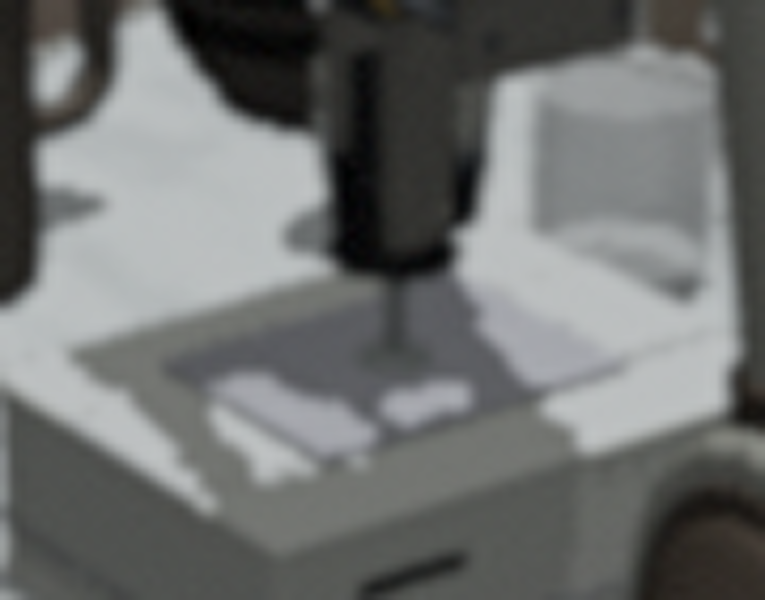

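View pics/t6.png

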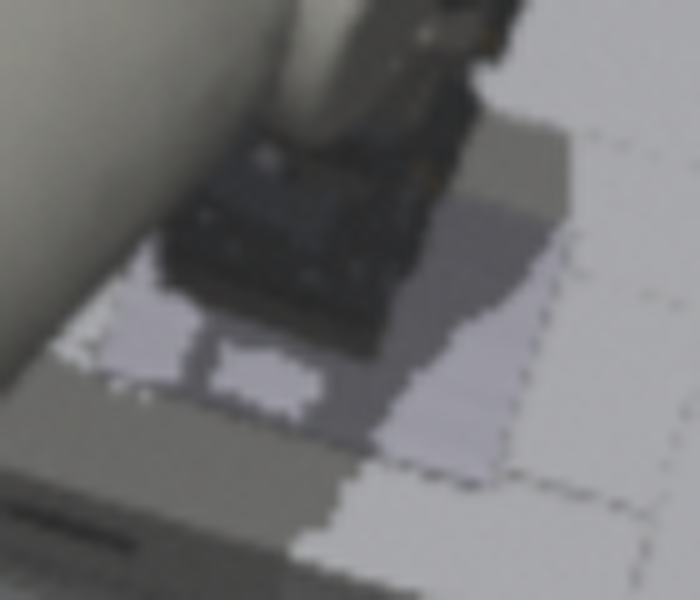

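The cover sits flat: in both views the plate lies on the housing with no gap, and contact came at TCP z 0.137 as expected. I'll set the stud back in line (tool yaw -16°) and press by feel.

Run:
```python
from srch import *
p=(.5654,-.1906)
bot.line_to((*p,.1355),rot=down(-16),max_speed=.05)
print(bot.current_contact_force().round(2),bot.current_ft_torque().round(2))
z=.1355; n=0
while z>.103:
    st=.0015 if n==0 else .0004
    z-=st; bot.line_to((*p,z),max_speed=.03)
    f=np.mean([bot.current_contact_force() for _ in range(4)],0); e=bot.current_ee_pos()
    push=max(0,.1372-e[2])*1000; spring=4+.2*push; ex=f[2]-spring
    print(round(z,4),e[2].round(4),f.round(1),round(ex,1))
    if f[2]>22 or ex>13: break
    if ex>3: n+=1
print(bot.current_opening()*92,bot.current_clock(),bot.current_ft_torque().round(2))
```

```text
[-2.18 -0.38  2.99] [-0.09  0.35 -0.03]
0.134 0.134 [-1.8 -0.1  4.3] -0.3
0.1325 0.1325 [-1.7  0.3  4.7] -0.2
0.131 0.1311 [-1.   0.5  4.3] -1.0
0.1295 0.1296 [-1.   0.9  4.4] -1.1
0.128 0.1282 [-1.6  0.3  4.5] -1.3
0.1265 0.1267 [-1.3  0.3  5.2] -0.9
0.125 0.1253 [-0.8 -0.7  5.5] -0.9
0.1235 0.1238 [-1.7 -0.1  6.6] -0.1
0.122 0.1224 [-1.8 -0.4  6.7] -0.3
0.1205 0.121 [-2.7  0.2  5.8] -1.4
0.119 0.1195 [-2.2  0.   6.8] -0.8
0.1175 0.1181 [-1.8 -0.4  7. ] -0.8
0.116 0.1166 [-1.8 -0.5  7.7] -0.4
0.1145 0.1152 [-1.7  0.3  7.9] -0.5
0.113 0.1137 [-0.8  0.2  8.4] -0.3
0.1115 0.1123 [-2.5  0.3  8.8] -0.2
0.11 0.1109 [-3.5  0.4  9.3] 0.1
0.1085 0.1105 [-4.8  2.6 15.1] 5.7
0.1081 0.1104 [-5.2  1.9 16.4] 7.1
0.1077 0.1103 [-6.4  2.5 16.8] 7.4
0.1073 0.1102 [-6.7  2.9 17.9] 8.5
0.1069 0.1101 [-7.2  3.6 19.4] 9.9
0.1065 0.11 [-7.4  3.8 21.3] 11.8
0.1061 0.1099 [-8.1  4.2 23.2] 13.7
11.613417414994355 28.1167 [0.69 2.1  0.  ]
```

The stud bottomed at about 26.5 mm with a rubber-like rise of about 13 N/mm, and I hold 23 N. Now the clockwise turn under pressure.

Run:
```python
from srch import *
p=(.5654,-.1906); z=.1061
c0=bot.current_clock()
for yw in(-24,-39,-54,-69,-84,-96,-104,-107.5):
    bot.line_to((*p,z),rot=down(yw),max_speed=.05)
    f=np.mean([bot.current_contact_force() for _ in range(4)],0); T=np.mean([bot.current_ft_torque() for _ in range(4)],0)
    print(yw,f.round(1),T.round(2),bot.current_ee_pos()[2].round(4),bot.current_joints()[5].round(2),bot.current_clock())
    if f[2]>28: z+=.001
    elif f[2]<19: z-=.0008
    if abs(T[2])>1.2: print("torque"); break
```

```text
-24 [-8.5  3.9 23.3] [ 0.67  2.   -0.06] 0.1099 -0.11 28.4083
-39 [-8.1  3.5 23.4] [ 0.76  1.93 -0.05] 0.1099 0.15 28.8167
-54 [-7.3  3.  22. ] [ 0.7   1.85 -0.07] 0.1099 0.42 29.225
-69 [-5.7  3.4 22.8] [ 0.66  1.8  -0.02] 0.1099 0.68 29.6333
-84 [-7.7  1.2 21.7] [ 0.54  1.83 -0.02] 0.11 0.94 30.0417
-96 [-7.3  2.6 22.7] [ 0.55  1.79 -0.09] 0.11 1.15 30.4
-104 [-6.6  1.5 22. ] [ 0.48  1.93 -0.11] 0.11 1.29 30.6917
-107.5 [-7.1  1.2 22.1] [0.46 1.83 0.  ] 0.11 1.35 30.9417
```

Run:
```python
from srch import *
p=(.5654,-.1906); z=.1061
for yw in(-109,-110.5,-112):
    bot.line_to((*p,z),rot=down(yw),max_speed=.05)
    T=np.mean([bot.current_ft_torque() for _ in range(6)],0); f=bot.current_contact_force(); print(yw,T.round(2),f.round(1),bot.current_clock())
    if T[2]>.15 or T[2]<-.2: break
```

```text
-109 [0.43 1.83 0.14] [-6.2  1.8 22.3] 31.1917
-110.5 [0.49 1.81 0.55] [-7.2  2.  22.1] 31.4417
```

The stop is felt: torque rises to 0.55 N m at -110.5°. I ease off the torque, let the stud rise while still holding it, then release.

Run:
```python
from srch import *
p=(.5654,-.1906)
bot.line_to((*p,.1061),rot=down(-109),max_speed=.05)
for z in(.108,.1095,.1105,.1115,.1122):
    bot.line_to((*p,z),max_speed=.03)
    f=np.mean([bot.current_contact_force() for _ in range(5)],0); T=bot.current_ft_torque(); print(z,f.round(1),T.round(2),bot.current_ee_pos()[2].round(4))
    if f[2]<2: break
bot.set_gripper(.45); print(bot.current_contact_force().round(1),bot.current_clock())
bot.line_to((*p,.20),max_speed=.12); print(bot.current_contact_force().round(1),bot.current_clock())
bot.goto((.45,.1,.3),down(-60)); print(bot.current_clock())
s=bot.read_camera("scene");t=bot.read_camera("top")
cv2.imwrite("pics/s7.png",cv2.resize(s["pixels"][150:240,270:380],None,fx=7,fy=6.5,interpolation=2)); cv2.imwrite("pics/t7.png",cv2.resize(t["pixels"][170:260,340:440],None,fx=8,fy=6.6,interpolation=2))
cv2.imwrite("pics/s7f.png",s["pixels"]);cv2.imwrite("pics/t7f.png",t["pixels"])
```

```text
0.108 [-4.3 -0.1 16.3] [0.15 1.16 0.11] 0.1105
0.1095 [-2.2 -0.3  9. ] [-0.19  0.63  0.13] 0.1109
0.1105 [-1.6 -1.6  7.4] [-0.2   0.57  0.08] 0.1117
0.1115 [-1.5 -0.8  8.3] [-0.21  0.49  0.15] 0.1127
0.1122 [-1.6 -0.1  8. ] [-0.25  0.48  0.17] 0.1132
[-0.8  0.2  0.6] 33.5417
[-0.2  0.3  0.3] 34.425
35.6667
```

View pics/s7.png

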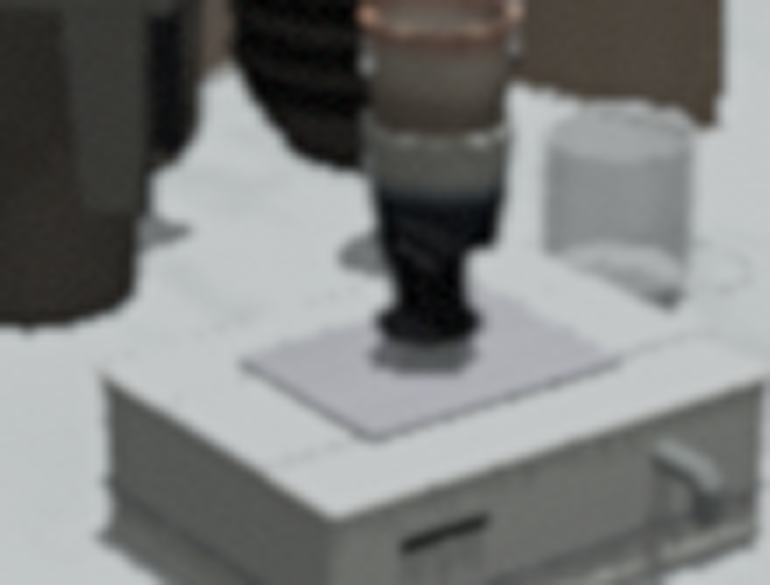

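View pics/t7.png

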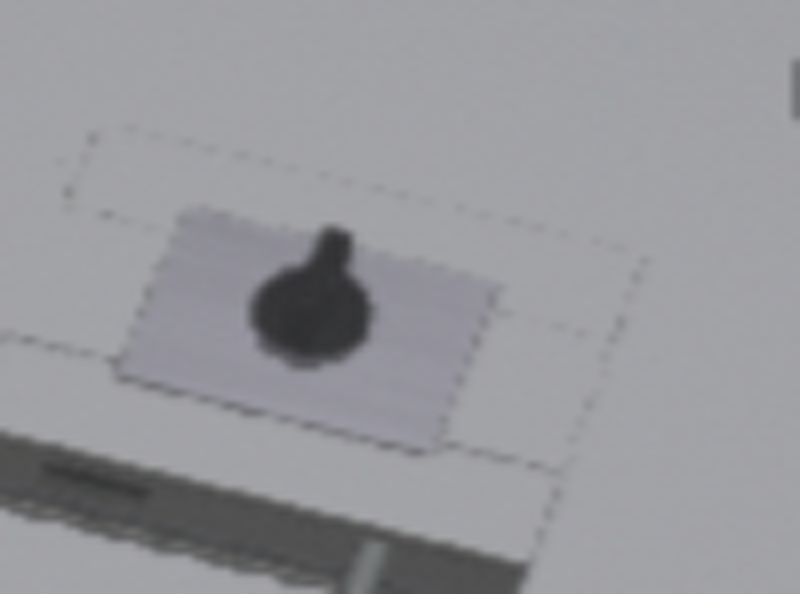

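View pics/s7f.png

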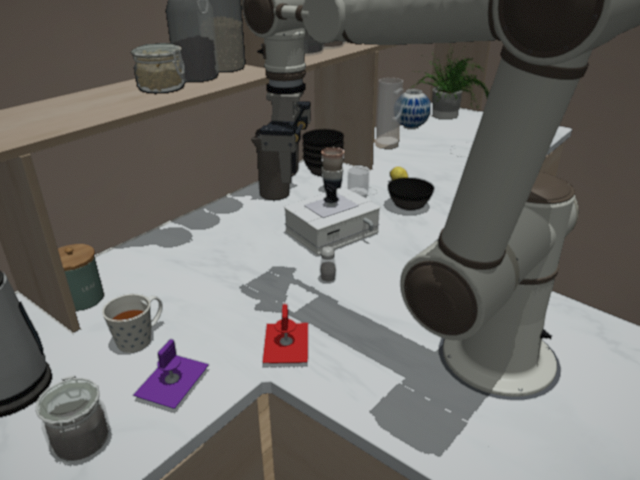

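Run:
```python
from workcell import bot
from h import *
s=bot.read_camera("scene");t=bot.read_camera("top")
a=np.radians(-15.7);ex=np.array([np.cos(a),np.sin(a),0])
for n,dz in(("locked",.0245),("sprung out",0)):
    X=np.array([.5648,-.1918,.170-dz]); print(n,"wing top top-view",((proj(t,X)-[340,170]+.5)*[8,6.6]-.5).round(),"scene",((proj(s,X)-[270,150]+.5)*[7,6.5]-.5).round(), "flange",((proj(t,X-[0,0,.038])-[340,170]+.5)*[8,6.6]-.5).round(),((proj(s,X-[0,0,.038])-[270,150]+.5)*[7,6.5]-.5).round())
bot.job_done(); print(bot.current_clock())
```

```text
locked wing top top-view [322. 273.] scene [437. 233.] flange [313. 314.] [436. 317.]
sprung out wing top top-view [329. 245.] scene [437. 177.] flange [319. 288.] [437. 263.]
the job is handed in; nothing more can be done
the job is handed in; nothing more can be done
```

The cover is back in the hatch, flat on the housing, and its stud is pushed in, turned clockwise to its stop and locked. I handed the job in at about 36 s of the 48 s allowed.

- **Cover:** I picked up the silver cover by its wing and carried it over the hatch. It caught on the rim at first: two search passes failed because the cover had turned about 3.5° relative to its stud. I corrected that from the camera images and it dropped in. Contact came at tool-tip height 0.137 m, as expected for a seated cover, and both views show the plate flat on the housing with no gap.
- **Press:** The stud bottomed at about 26.5 mm, with a rubber-like rise of roughly 13 N/mm. The highest pressing force I read was about 23.5 N.
- **Turn:** I held 22–23 N throughout and turned until I felt the stop (0.55 N m) at about 94° of tool turn. I then eased off and let the stud rise before opening the gripper.
- **Last checks:** After release the flange stayed low, at top crop (311,314) and scene crop (430,322). For a locked stud I expected (313,314) and (436,317); for a sprung-out one, (319,288) and (437,263). The wing lies across the cover's short side. The mug, shaker, bowl and tumbler look undisturbed in the last scene picture, though I did not measure their positions again.
- **Disagreements:** The two cameras disagreed by 2–4 mm on the cover and hatch positions, so I finished the fit by force feel. I estimated the turn angle from the stop and the pictures, not from a direct reading.

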